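# Find the hidden socket of the jewellery plinth with the T-bar stand

## Task

Lift the wooden T-bar earring stand out of the storage rack and plant it upright in the plinth: feel about gently under the ring on the plinth's black top until its foot drops into the hidden hole, let it down fully home, and leave it with the bar parallel to the plinth's long sides. Press lightly all the while, and leave the knob-topped pin in the rack and the other goods where they are.

Things in the scene. Friction and masses are not known exactly. Their poses are not given: they have to be found in the camera images.
- tbar: T-shaped earring stand of pale wood, loose, 82 mm tall, about 70 g: a round post 12 mm thick and 60 mm long (foot chamfered 1.5 mm) under a crossbar 100 mm long, 14 mm thick, 22 mm high. Origin: centre of the foot's underside; z up the post, y along the bar, x across its thickness. Starts upright in one of the rack's holes. Pinch the bar's middle across its 14 mm, from above.
- tbar_grip (a point): middle of the T-bar's crossbar, on the post's axis, 71 mm above the foot; axes as tbar
- rack: fixed storage block of brown wood, 80 mm (x) by 190 mm (y) by 40 mm high. Origin: centre of its underside. Two round holes 15 mm wide and 24 mm deep, at y = +50 and -50 mm: one holds the T-bar (its bar roughly along the rack's x), the other the knob-topped pin.
- knobpin: knob-topped wooden ring pin, 58 mm tall, post 12 mm and knob 26 mm wide, loose, in the rack's other hole; leave it there. Origin: centre of its foot; z up.
- plinth: fixed brown wooden plinth, 150 (x) by 190 (y, its long sides) by 40 mm high. Origin: centre of its underside, z up. Its top is faced with thin black slit foam (top at 41 mm) that gives no resistance: a foot bears on the wood at 40 mm. The wood is soft: pressing or shoving the stand against it with over 45 N spoils it; 5 to 10 N is plenty to search with.
- plinth_ring (a point): centre of a pale ring, 32 mm wide, in the middle of the foam, at the wood's top (40 mm up). Under the ring, out of sight, is one blind upright hole 14 mm wide (1 mm play round the post), mouth chamfered 1.5 mm, floor 24 mm below the wood's top. Its axis lies 4 to 8 mm from the ring's centre, in a direction that differs every time and cannot be seen or read. Axes as plinth.
- bangle: copper bangle lying on the table, 72 mm wide, 10 mm high; a bystander. Origin: centre of its underside.
- ringbox: small ring box, 58 mm square, 38 mm high; a bystander. Origin: centre of its underside.
- egg: ceramic egg on a round foot, 87 mm tall, 62 mm wide; a bystander. Origin: centre of its underside.
- giftbox: cardboard gift box 70 by 100 by 50 mm; a bystander. Origin: centre of its underside.
- dish: white bowl, 90 mm wide, 30 mm high; a bystander. Origin: centre of its underside.
- ringcone: dark wooden ring cone, 72 mm tall, foot 44 mm wide; a bystander. Origin: centre of its underside.

How it is judged:
By the outcome, as a careful person would: the job done as asked, in the order asked, and still so for the second after the job is handed in, with the robot touching nothing.
It also fails if it takes over 67 s, if anything falls off the work surface, if the arm or the gripper's body presses on something with over 40 N, if the wrist force passes 120 N, or if a joint passes its speed limit or range.

## Robot

A 6-joint arm with a two-finger parallel gripper is mounted at the origin on the work surface. World frame = base frame: x ahead of the robot, y to its left, z up, the work surface at z = 0. Lengths are in m, angles in rad, forces in N, time in s.
With the tool pointing down it reaches from about 0.425 to 0.95 m from the base axis. Payload 3.5 kg.
Tool frame: the origin (TCP) lies midway between the tips of the shut fingers; the grasp point (between the pads) lies ctrl.grasp_offset behind it (ctrl.grasp_offset is the distance from the TCP to the grasp point, in m); x points along the fingers, y is the direction in which the jaws open and shut, and the axes are right-handed (so a half turn about x gives the same grasp; the last joint's range is limited). The gripper opens to 85 mm and grips with 20 to 120 N. Pads are 22 mm wide; open, the fingers measure 114 mm over their backs; the gripper's body (76 mm by 85 mm) begins 54 mm behind the grasp point. The pads swing forward as they close: fully open they stand 13 mm farther back than shut.
Start: joints at [-1.285, 0.286, 1.577, -0, 1.279, -0.15], TCP at [0.285, -0.612, 0.231] pointing down, gripper open.
Joint ranges: [-2.77, 2.77], [-0.9, 2.22], [0.21, 2.48], [-1.53, 4.67], [0.24, 2.81], [-2.84, 2.84]. Speed limits (rad/s): [2.79, 2.79, 3.14, 3.14, 3.14, 3.14].

## Interface

Orientations are given as a unit quaternion [x, y, z, w].
In Python, from plant import readout, read_camera, sign_off, ctrl gives the robot as it stands.
- The arm moves only by the tool drive_tool, never from a script. Its argument "steps" is a list of rows, each a list of 5 numbers: the shift along the tool's x, y, z in cm, then the turn about the tool's x in degrees, then the opening, from 0 (shut) to 1 (fully open). A call has 1 to 10 rows; each row shifts and turns the commanded pose from where the row before left it, along the tool's axes as they then stand; what a row does not reach is not made up. A row lasts 1/10 s, in which the tool goes at most 50 mm and 8.59 degrees, less where a joint would pass 70% of its speed; a pose out of reach is approached as far as the arm can. A call is refused whole if a number of a shift passes 5 or a number of a turn 8.59, either way. A call with a gripper value outside its range is refused whole. The fingers move at their own pace and stop on an object; "force" is the grip in N (left out, the last holds). Time passes only in rows, so rows that do not move let the fingers close. It gives the time, the measured TCP pose, the force and the opening at its end, in the units of the state.
- readout.get_state(): the state, without advancing time (a new reading comes with each control period).
- read_camera(name): name is "scene" or "top" or "wrist"; returns a dict with "frame" (420x560x3 uint8, red, green, blue), "vertical_fov" (degrees; the focal length in pixels is half the picture's height over the tangent of half this angle, whatever the lens; pixels are square), "cx", "cy" (the principal point, pixels), "k1" (the pictures are not rectified: a ray, as slopes to the right and down, at radius r is drawn at 1 + k1 r^2 times it, then the intrinsics apply), "eye" and "orientation" of the camera in the world. Camera axes: x right, y up, looking along -z (the intrinsics and any distortion apply to the point x, -y, -z); pixel columns grow to the right and rows downward; lengths in m; the calibration is good to about 2 mm. A picture is of the moment at which its call begins. There is no depth.
- sign_off(): hands the job in, once; it reports no verdict.
The state is a dict: "time": time; "qpos": joint angles; "dq": joint speeds; "joint_efforts": joint torques, N m; "eef_pos": TCP position; "tcp_rot": TCP orientation; "contact_force": force on the tool from outside, world axes, zero at the start; "wrist_torque": the same for the moment, N m; "opening": opening from 0.0 (shut) to 1.0 (fully open).
Only numpy, scipy, OpenCV 4.12 (cv2) and the standard library are available. Lean on these libraries where they do the work, as an engineer would, in place of code of your own. Each camera call takes 0.05 s, during which the arm holds its last target. There are 200 camera calls.

## Working session

There is one attempt and no reset: what is moved stays moved. The work goes in short steps, Python scripts to look and compute and a tool call to move; the robot and the scene stay as the last step left them, time stands still between calls to the robot, and variables do not carry over. Pictures are saved under pics/ and viewed, about 8 in all and at most 12, crops included, and the job is handed in when it is done.

Besides the shell and the picture viewer there is one more tool, called after "Request:" as name([rows], argument=value, ...), one row to a line, values as JSON. drive_tool: Moves the arm, as the interface text tells. Its arguments: {"type":"object","properties":{"steps":{"type":"array","items":{"type":"array","items":{"type":"number"}}},"force":{"type":"number"}},"required":["steps"]}

```bash
mkdir -p pics; ls
cat > h.py <<'E'
import numpy as np, cv2
from scipy.spatial.transform import Rotation as R
from plant import readout, read_camera, sign_off, ctrl
def K(c):
    h,w=c["frame"].shape[:2]; f=h/2/np.tan(np.radians(c["vertical_fov"])/2)
    return np.array([[f,0,c["cx"]],[0,f,c["cy"]],[0,0,1.]]),np.array([c["k1"],0,0,0.])
def ray(c,uv):
    k,d=K(c); n=cv2.undistortPoints(np.array(uv,float).reshape(-1,1,2),k,d).reshape(-1,2)
    v=np.c_[n[:,0],-n[:,1],-np.ones(len(n))]
    return np.array(c["eye"]),R.from_quat(c["orientation"]).apply(v)
def onplane(c,uv,z):
    e,v=ray(c,uv); return e+v*((z-e[2])/v[:,2])[:,None]
def proj(c,P):
    k,d=K(c); q=R.from_quat(c["orientation"]).inv().apply(np.array(P,float).reshape(-1,3)-c["eye"])
    q=q*[1,-1,-1]; return cv2.projectPoints(q,np.zeros(3),np.zeros(3),k,d)[0].reshape(-1,2)
def save(c,n): cv2.imwrite("pics/"+n,c["frame"][:,:,::-1])
E
python3 - <<'E'
from h import *
s=readout.get_state();print(s, ctrl.grasp_offset)
import pickle
cs={n:read_camera(n) for n in("top","scene")}
pickle.dump(cs,open("c0.pkl","wb"))
for n in cs: save(cs[n],n+"0.png"); print(n,{k:v for k,v in cs[n].items() if k!="frame"})
E
```

```text
pics
{'time': 0.0, 'qpos': array([-1.28500209e+00,  2.87209709e-01,  1.57818194e+00,  2.10392780e-05,
        1.27859644e+00, -1.49999164e-01]), 'dq': array([-0.00142521,  0.00050997, -0.00095781,  0.00095398, -0.00053001,
        0.00158841]), 'joint_efforts': array([ 9.69159191e-04, -4.05981338e+01, -2.92625731e+01, -2.38465248e-05,
        5.86585971e-03, -4.61174565e-06]), 'eef_pos': array([ 0.28478197, -0.61125817,  0.22991514]), 'tcp_rot': array([-0.69033636, -0.15370313,  0.69043707, -0.15201224]), 'contact_force': array([ 0.48914846,  0.36845558, -0.58929131]), 'wrist_torque': array([ 0.00046779,  0.01210667, -0.02454107]), 'opening': 0.9955415072097031} 0.0187
top {'vertical_fov': 48.83837827466273, 'cx': 281.2517892092613, 'cy': 212.17253542102915, 'k1': -0.12362706355520103, 'eye': array([ 0.47632483, -0.01764398,  1.02074995]), 'orientation': array([ 0.05294031, -0.04602786, -0.70344469,  0.70727953])}
scene {'vertical_fov': 46.7676147767428, 'cx': 286.42906154236164, 'cy': 207.72101769671391, 'k1': -0.04649985918318359, 'eye': array([1.22036544, 0.36463409, 0.66622988]), 'orientation': array([0.21243663, 0.36842333, 0.79245581, 0.43720557])}
```

View pics/top0.png

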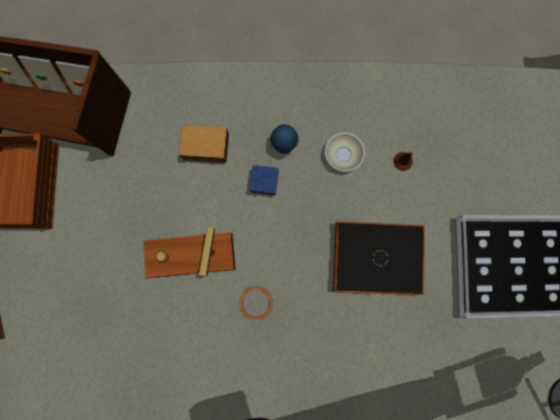

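View pics/scene0.png

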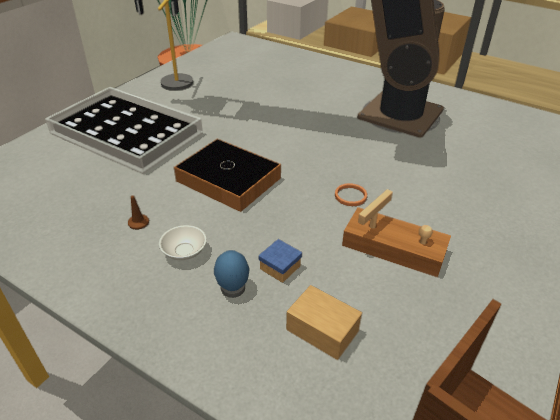

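The top view shows the T-bar around (207,252), the knob pin at (162,257) in the rack, and the plinth at (380,258) with a faint ring. Next I'll measure the bar, plinth and ring.

Run:
```python
from h import *
import pickle
c=pickle.load(open("c0.pkl","rb"))["top"]; f=c["frame"]
hsv=cv2.cvtColor(f,cv2.COLOR_RGB2HSV)
def big(m,x0,x1,y0,y1):
    z=np.zeros_like(m);z[y0:y1,x0:x1]=m[y0:y1,x0:x1]
    return max(cv2.findContours(z,cv2.RETR_EXTERNAL,cv2.CHAIN_APPROX_NONE)[0],key=cv2.contourArea)
print(f[250,207],f[258,225],f[270,350],hsv[250,207],hsv[245,225])
wood=((hsv[:,:,0]>15)&(hsv[:,:,0]<35)&(hsv[:,:,2]>110)&(hsv[:,:,1]>60)).astype(np.uint8)
b=big(wood,180,240,215,290); r=cv2.minAreaRect(b); print("bar px",r)
p=cv2.boxPoints(r); P=onplane(c,p,.098); print(P)
e=[np.linalg.norm(P[1]-P[0]),np.linalg.norm(P[2]-P[1])]; d=(P[1]-P[0]) if e[0]>e[1] else P[2]-P[1]
print("bar centre",P.mean(0),e,"yaw",np.degrees(np.arctan2(d[1],d[0]))%180)
dark=(f.max(2)<45).astype(np.uint8); dark=cv2.morphologyEx(dark,cv2.MORPH_CLOSE,np.ones((7,7)))
b=big(dark,325,435,210,305); r=cv2.minAreaRect(b); P=onplane(c,cv2.boxPoints(r),.041)
print("plinth",r,P.mean(0),[np.linalg.norm(P[i+1]-P[i]) for i in range(3)],[np.degrees(np.arctan2(*(P[i+1]-P[i])[1::-1]))%180 for i in range(2)])
m=np.zeros(f.shape[:2],bool);m[243:273,365:397]=1
ys,xs=np.where(m&(f.max(2)>50)); print(len(xs)); 
el=cv2.fitEllipse(np.c_[xs,ys].astype(np.float32).reshape(-1,1,2)); print(el); print("ring",onplane(c,[el[0]],.041))
cv2.imwrite("pics/crop0.png",cv2.resize(f[205:305,130:440,::-1],None,fx=2.5,fy=2.5,interpolation=cv2.INTER_CUBIC))
s=readout.get_state();print(R.from_quat(s["tcp_rot"]).as_matrix())
w=read_camera("wrist");print({k:v for k,v in w.items() if k!="frame"})
```

```text
[158 145  88] [131  71  33] [27 26 24] [ 24 113 158] [ 12 189 128]
bar px ((205.729736328125, 250.6216278076172), (7.233555316925049, 50.6348876953125), 9.462322235107422)
[[0.4791848  0.15693172 0.098     ]
 [0.57945502 0.14275529 0.098     ]
 [0.57713348 0.12820178 0.098     ]
 [0.47699932 0.14253528 0.098     ]]
bar centre [0.52819315 0.14260602 0.098     ] [np.float64(0.10126741012623844), np.float64(0.014737510373043442)] yaw 171.95273212924337
plinth ((380.0071105957031, 257.7933349609375), (84.29473876953125, 66.1675796508789), 1.9749338626861572) [ 0.51816843 -0.21834123  0.041     ] [np.float64(0.13991064672879155), np.float64(0.18216181119621144), np.float64(0.14102831071097618)] [np.float64(177.55416565500025), np.float64(88.23303861518538)]
20
((380.1214904785156, 257.593994140625), (14.722827911376953, 15.283583641052246), 178.10836791992188)
ring [[ 0.51818791 -0.21785718  0.041     ]]
[[-6.26175028e-04  4.22146316e-01 -9.06527493e-01]
 [ 2.01792800e-03 -9.06525292e-01 -4.22146685e-01]
 [-9.99997768e-01 -2.09364492e-03 -2.84217370e-04]]
{'vertical_fov': 66.84037122647852, 'cx': 282.55915383053986, 'cy': 210.96049687681565, 'k1': -0.05629551967905994, 'eye': array([ 0.3607302 , -0.57543809,  0.37253111]), 'orientation': array([-0.13957311,  0.09019552, -0.53004892,  0.83152405])}
```

Request:
drive_tool([
  [0, -2.9, -2.7, 0, 1],
  [0, -2.9, -2.7, 0, 1],
  [0, -2.9, -2.7, 0, 1],
  [0, -2.9, -2.7, 0, 1],
  [0, -2.9, -2.7, 0, 1],
  [0, -2.9, -2.7, 0, 1],
  [0, -2.9, -2.7, 0, 1],
  [0, -2.9, -2.7, 0, 1],
  [0, -2.9, -2.7, 0, 1],
  [0, -2.9, -2.7, 0, 1],
])

```text
time: 1.15
eef_pos: [0.4073, -0.2333, 0.2311]
tcp_rot: [0.69, 0.153, -0.69, 0.153]
contact_force: [0.2, 0.5, -0.2]
opening: 1.002
```

Request:
drive_tool([
  [0, -2.9, -2.7, 0, 1],
  [0, -2.9, -2.7, 0, 1],
  [0, -2.9, -2.7, 0, 1],
  [0, -2.9, -2.7, 0, 1],
  [0, -2.9, -2.7, 0, 1],
  [0, -2.9, -2.7, 0, 1],
  [0, -2.9, -2.7, 0, 1],
  [0, -2.9, -2.7, 0, 1],
  [0, -2.9, -2.7, 0, 1],
  [0, -2.9, -2.7, 0, 1],
])

```text
time: 2.15
eef_pos: [0.5297, 0.1435, 0.2311]
tcp_rot: [-0.69, -0.153, 0.69, -0.153]
contact_force: [-0.4, -1.3, 0.1]
opening: 0.998
```

Request:
drive_tool([
  [0, 0, 0, -8.5, 0.8],
  [0, 0, 0, -8.5, 0.8],
  [0, 0, 0, -8.5, 0.8],
  [0, 0, 0, -8.5, 0.8],
  [0, 0, 0, -8.5, 0.8],
  [0, 0, 0, -8.5, 0.8],
  [0, 0, 0, -8.5, 0.8],
  [0, 0, 0, -8.5, 0.8],
  [0, 0, 0, -8.5, 0.8],
])

```text
time: 3.05
eef_pos: [0.5294, 0.1418, 0.2309]
tcp_rot: [0.446, 0.549, -0.446, 0.549]
contact_force: [-0.8, -0.5, 0.6]
opening: 0.804
```

Request:
drive_tool([
  [0, 0, 0, -8.5, 0.8],
  [0, 0, 0, -8.5, 0.8],
  [0, 0, 0, -8.5, 0.8],
  [0, 0, 0, -8.5, 0.8],
  [0, 0, 0, -8.5, 0.8],
  [0, 0, 0, -8.5, 0.8],
  [0, 0, 0, -8.5, 0.8],
  [0, 0, 0, -8.5, 0.8],
  [0, 0, 0, -2.5, 0.8],
  [0, 0, 0, 0, 0.8],
])

```text
time: 4.05
eef_pos: [0.5294, 0.1418, 0.2309]
tcp_rot: [0.05, 0.706, -0.05, 0.705]
contact_force: [0.2, 0.5, -0.5]
opening: 0.799
```

```bash
cat >> h.py <<'E'
def st():
    s=readout.get_state(); m=R.from_quat(s["tcp_rot"]).as_matrix(); yaw=np.degrees(np.arctan2(m[1,1],m[0,1]))
    print("t",round(s["time"],2),"tcp",np.round(s["eef_pos"],4),"yaw",round(yaw,2),"F",np.round(s["contact_force"],1),"T",np.round(s["wrist_torque"],2),"op",round(s["opening"],3),"down",np.round(m[:,0],3),"q6",round(s["qpos"][5],2)); return s,m
def shift(m,s,target): return np.round(m.T@(np.array(target)-s["eef_pos"])*100,2)
E
python3 - <<'E'
from h import *
s,m=st(); print("to grasp (cm, tool)",shift(m,s,[.528,.1426,.0683]))
w=read_camera("wrist"); save(w,"w1.png"); print(proj(w,[[.528,.1426,.098]]))
f=w["frame"];hsv=cv2.cvtColor(f,cv2.COLOR_RGB2HSV)
wood=((hsv[:,:,0]>15)&(hsv[:,:,0]<35)&(hsv[:,:,2]>110)&(hsv[:,:,1]>60)).astype(np.uint8)
for b in cv2.findContours(wood,cv2.RETR_EXTERNAL,cv2.CHAIN_APPROX_NONE)[0]:
    if cv2.contourArea(b)<300: continue
    r=cv2.minAreaRect(b);P=onplane(w,cv2.boxPoints(r),.098);print(r,P.mean(0).round(4),[np.linalg.norm(P[i+1]-P[i]).round(4) for i in range(2)],[np.degrees(np.arctan2(*(P[i+1]-P[i])[1::-1])).round(1)%180 for i in range(2)])
E
```

```text
t 4.05 tcp [0.5294 0.1418 0.2309] yaw 81.96 F [ 0.2  0.5 -0.5] T [ 0.04 -0.01  0.03] op 0.799 down [-0.001 -0.    -1.   ] q6 -1.35
to grasp (cm, tool) [16.26  0.06 -0.13]
[[282.9379849  199.10294501]]
((326.0, 359.5), (39.0, 76.0), 90.0) [0.7198 0.164  0.098 ] [np.float64(0.0822), np.float64(0.0568)] [np.float64(81.5), np.float64(177.4)]
((281.8198547363281, 220.10711669921875), (12.84127426147461, 54.031105041503906), 1.2730300426483154) [0.5487 0.1386 0.098 ] [np.float64(0.0535), np.float64(0.0115)] [np.float64(170.3), np.float64(80.6)]
```

View pics/w1.png

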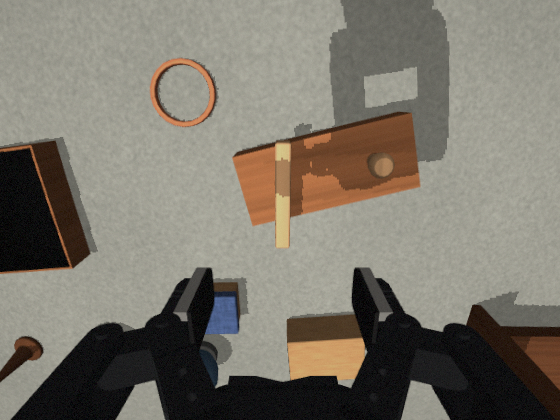

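The wrist view shows the bar's ends at about (283,142) and (282,247). The bar lies square to the jaws and the knob pin is clear at (381,164).

Run:
```python
from h import *
f=cv2.imread("pics/w1.png")[:,:,::-1]; hsv=cv2.cvtColor(np.ascontiguousarray(f),cv2.COLOR_RGB2HSV)
z=((hsv[:,:,0]>14)&(hsv[:,:,0]<35)&(hsv[:,:,1]>60)&(hsv[:,:,2]>70)).astype(np.uint8);z[:,:270]=0;z[:,297:]=0;z[260:]=0
b=max(cv2.findContours(z,0,1)[0],key=cv2.contourArea);r=cv2.minAreaRect(b);print(r)
w=read_camera("wrist");P=onplane(w,cv2.boxPoints(r),.098);print(P.round(4),P.mean(0))
s,m=st();print(shift(m,s,[*P.mean(0)[:2],.0683]))
```

```text
((282.5, 193.0), (15.0, 108.0), 0.0)
[[0.5743 0.1284 0.098 ]
 [0.4741 0.1434 0.098 ]
 [0.4759 0.1561 0.098 ]
 [0.5763 0.1426 0.098 ]] [0.52514842 0.14261814 0.098     ]
t 4.15 tcp [0.5295 0.1418 0.2311] yaw 81.91 F [-0.  -1.1 -0.3] T [-0.01  0.02 -0.  ] op 0.802 down [-0.001 -0.    -1.   ] q6 -1.35
[16.28  0.02 -0.43]
```

Request:
drive_tool([
  [2.5, 0, -0.1, 0, 0.8],
  [2.5, 0, -0.1, 0, 0.8],
  [2.5, 0, -0.1, 0, 0.8],
  [2.5, 0, 0, 0, 0.8],
  [2, 0, 0, 0, 0.8],
  [2, 0, 0, 0, 0.8],
  [1.2, 0, 0, 0, 0.8],
  [1, 0, 0, 0, 0.8],
  [0, 0, 0, 0, 0.8],
], force=60)

```text
time: 5.05
eef_pos: [0.5259, 0.1422, 0.0681]
tcp_rot: [0.049, 0.706, -0.05, 0.705]
contact_force: [0.3, 1.3, -0.5]
opening: 0.798
```

Request:
drive_tool([
  [0, 0, 0, 0, 0.5],
  [0, 0, 0, 0, 0.3],
  [0, 0, 0, 0, 0.2],
  [0, 0, 0, 0, 0],
  [0, 0, 0, 0, 0],
  [0, 0, 0, 0, 0],
  [0, 0, 0, 0, 0],
  [0, 0, 0, 0, 0],
  [0, 0, 0, 0, 0],
])

```text
time: 5.95
eef_pos: [0.5274, 0.1423, 0.0703]
tcp_rot: [0.05, 0.705, -0.049, 0.706]
contact_force: [-1.2, -0.1, 5.7]
opening: 0.15
```

```bash
python3 -c "
from h import *
st()"
```

```text
t 5.95 tcp [0.5274 0.1423 0.0703] yaw 81.97 F [-1.2 -0.1  5.7] T [-0.02  0.16 -0.  ] op 0.15 down [ 0.001  0.    -1.   ] q6 -1.35
```

Request:
drive_tool([
  [-0.5, 0, 0, 0, 0],
  [-0.5, 0, 0, 0, 0],
  [-1, 0, 0, 0, 0],
  [-1, 0, 0, 0, 0],
  [-1.5, 0, 0, 0, 0],
  [-1.5, 0, 0, 0, 0],
  [-1.5, 0, 0, 0, 0],
  [-1.5, 0, 0, 0, 0],
  [0, 0, 0, 0, 0],
], force=80)

```text
time: 6.85
eef_pos: [0.5286, 0.1425, 0.1629]
tcp_rot: [0.05, 0.703, -0.049, 0.708]
contact_force: [0.2, 0.4, 0.3]
opening: 0.145
```

Run:
```python
from h import *
st()
c=read_camera("scene"); print(proj(c,[[.528,.143,.1]]))
w=read_camera("wrist")
a=np.hstack([cv2.resize(c["frame"][100:280,300:460],(533,600)),cv2.resize(w["frame"][150:400,230:340],(264,600))]);cv2.imwrite("pics/l2.png",a[:,:,::-1])
```

```text
t 6.85 tcp [0.5286 0.1425 0.1629] yaw 81.97 F [0.2 0.4 0.3] T [ 0.01 -0.04 -0.01] op 0.145 down [ 0.006  0.    -1.   ] q6 -1.35
[[376.72138017 201.13297744]]
```

View pics/l2.png

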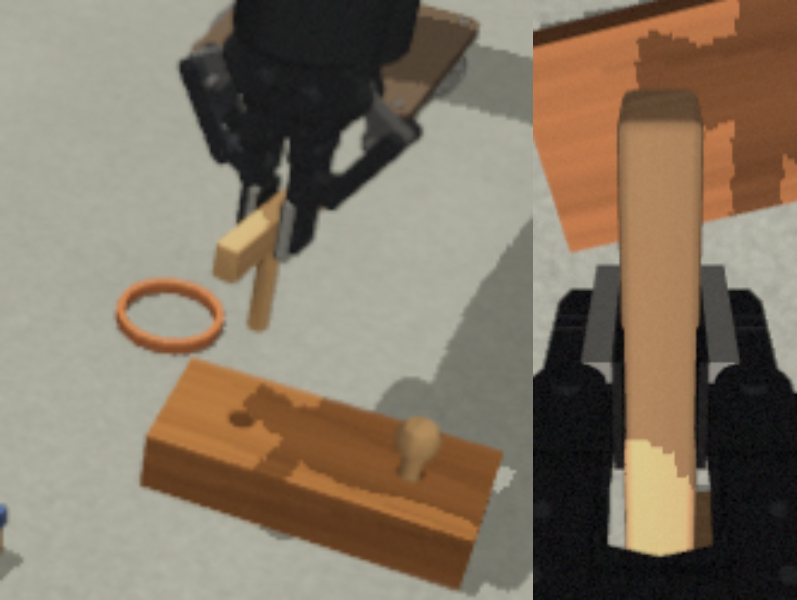

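The stand is lifted clear and held square, with its foot at about (378,198) in the scene picture. The hole is empty and the pin is still in the rack. Now I'll carry it to the plinth.

Request:
drive_tool([
  [0, -2, 0.2, 0, 0],
  [0, -3.6, 0.4, 0, 0],
  [0, -3.8, 0.4, 0, 0],
  [0, -3.8, 0.4, 0, 0],
  [0, -3.8, 0.4, 0, 0],
  [0, -3.8, 0.4, 0, 0],
  [0, -3.8, 0.5, 0, 0],
  [0, -3.8, 0.5, 0, 0],
  [0, -3.6, 0.4, 0, 0],
  [0, -3.8, 0.4, 0, 0],
])

```text
time: 7.95
eef_pos: [0.5153, -0.2188, 0.1579]
tcp_rot: [0.05, 0.706, -0.049, 0.705]
contact_force: [0.8, -0.3, -1.2]
opening: 0.15
```

Request:
drive_tool([
  [0, 0, 0, 8.4, 0],
  [0, 0, 0, 8.4, 0],
  [0, 0, 0, 8.4, 0],
  [0, 0, 0, 8.4, 0],
  [0, 0, 0, 8.4, 0],
  [0, 0, 0, 8.4, 0],
  [0, 0, 0, 8.4, 0],
  [0, 0, 0, 8.4, 0],
  [0, 0, 0, 8.4, 0],
  [0, 0, 0, 8.4, 0],
])

```text
time: 8.95
eef_pos: [0.5155, -0.2173, 0.1578]
tcp_rot: [-0.51, -0.49, 0.51, -0.489]
contact_force: [-0.3, -1.0, -0.4]
opening: 0.149
```

Run:
```python
from h import *
import pickle
s,m=st()
c0=pickle.load(open("c0.pkl","rb"))
# plinth edges, line fits to the foam contour in both views
for n,box,k in(("top",(325,435,210,305),3),("scene",(170,285,138,208),3)):
    c=c0[n];f=c["frame"];d=(f.max(2)<45).astype(np.uint8)
    z=np.zeros_like(d);x0,x1,y0,y1=box;z[y0:y1,x0:x1]=d[y0:y1,x0:x1];z=cv2.morphologyEx(z,cv2.MORPH_CLOSE,np.ones((5,5)))
    b=max(cv2.findContours(z,0,1)[0],key=cv2.contourArea)[:,0]
    b=cv2.findContours(z,0,cv2.CHAIN_APPROX_NONE)[0];b=max(b,key=len)[:,0]
    P=onplane(c,b,.041)[:,:2]; th=np.radians(-2); q=P-P.mean(0)
    r=np.c_[q@[np.cos(th),np.sin(th)],q@[-np.sin(th),np.cos(th)]]
    out=[]
    for ax,h in((0,.07),(1,.09)):
        for sg in(1,-1):
            i=(abs(sg*r[:,ax]-h)<.006)&(abs(r[:,1-ax])<(.08 if ax==0 else .06)); 
            if i.sum()<8: continue
            v=cv2.fitLine(P[i].astype(np.float32),cv2.DIST_HUBER,0,.01,.001).ravel(); out.append((ax,sg,round(float(np.degrees(np.arctan2(v[1],v[0]))%180),2),round(float(r[i,ax].mean()),4)))
    print(n,P.mean(0).round(4),out)
c=read_camera("scene"); save(c,"s3.png")
w=read_camera("wrist"); t=read_camera("top"); pickle.dump((c,w,t),open("c3.pkl","wb"))
zf=s["eef_pos"][2]-.0543
print("scene",proj(c,[[.5182,-.2182,.04],[*s["eef_pos"][:2],zf],[*s["eef_pos"][:2],zf+.06]]))
a=np.hstack([cv2.resize(c["frame"][60:210,160:300],(480,514)),cv2.resize(w["frame"][:,:],(320,240)).repeat(1,0) if 0 else cv2.resize(w["frame"][150:400,200:360],(320,514))]);cv2.imwrite("pics/p3.png",a[:,:,::-1])
```

```text
t 8.95 tcp [ 0.5155 -0.2173  0.1578] yaw -2.38 F [-0.3 -1.  -0.4] T [-0.04  0.03  0.04] op 0.149 down [-0.002  0.002 -1.   ] q6 -0.54
top [ 0.5173 -0.2173] [(0, 1, 87.44, 0.0695), (0, -1, 87.62, -0.068), (1, 1, 177.92, 0.0883), (1, -1, 176.95, -0.0895)]
scene [ 0.521  -0.2165] [(0, 1, 87.14, 0.0675), (0, -1, 87.72, -0.0703), (1, 1, 177.83, 0.0886), (1, -1, 177.19, -0.0895)]
scene [[227.09300472 164.96778367]
 [226.33997616 140.42143761]
 [224.54383442 115.94402129]]
```

View pics/p3.png

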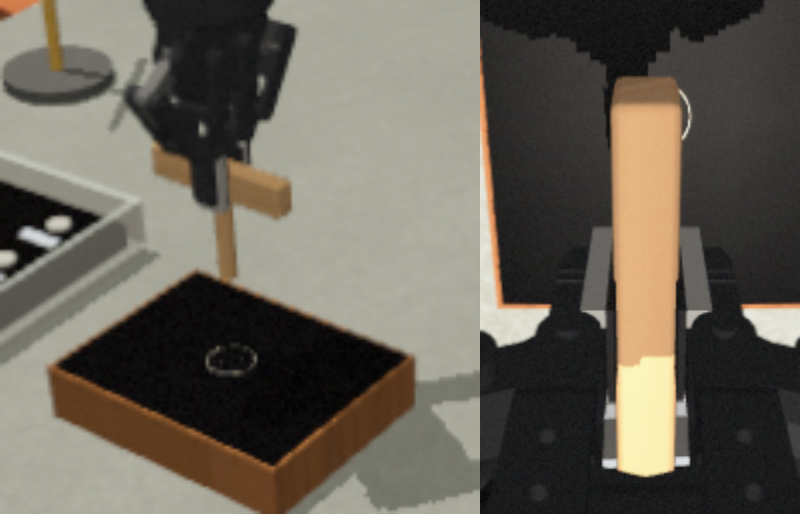

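The tip shows at about (226.5,141) in the scene picture, within a pixel of where I predicted it under the TCP. The ring is at (227.4,165), matching (0.518,-0.218). The plinth's yaw is about -2.5° and the tool's is -2.4°. I'll go down at ring +6 mm in x, stop just above, then touch gently.

Request:
drive_tool([
  [1.5, 0.5, 0, 0, 0],
  [1.5, 0.4, 0, 0, 0],
  [1.5, 0, 0, 0, 0],
  [0.8, 0, 0, 0, 0],
  [0.4, 0, 0, 0, 0],
  [0.2, 0, 0, 0, 0],
  [0, 0, 0, 0, 0],
  [0, 0, 0, 0, 0],
])

```text
time: 9.9
eef_pos: [0.5257, -0.2184, 0.101]
tcp_rot: [0.509, 0.491, -0.509, 0.492]
contact_force: [-0.6, 0.5, 0.0]
opening: 0.145
```

Request:
drive_tool([
  [0.1, 0, 0, 0, 0],
  [0.1, 0, 0, 0, 0],
  [0.1, 0, 0, 0, 0],
  [0, 0, 0, 0, 0],
  [0, 0, 0, 0, 0],
])

```text
time: 10.4
eef_pos: [0.5252, -0.2181, 0.0973]
tcp_rot: [-0.509, -0.491, 0.509, -0.491]
contact_force: [0.4, 0.0, -0.9]
opening: 0.147
```

Request:
drive_tool([
  [0.1, 0, 0, 0, 0],
  [0.1, 0, 0, 0, 0],
  [0.1, 0, 0, 0, 0],
  [0, 0, 0, 0, 0],
  [0, 0, 0, 0, 0],
])

```text
time: 10.9
eef_pos: [0.5253, -0.2182, 0.0944]
tcp_rot: [0.509, 0.491, -0.509, 0.491]
contact_force: [0.3, 0.1, 0.1]
opening: 0.147
```

Request:
drive_tool([
  [0.1, 0, 0, 0, 0],
  [0.1, 0, 0, 0, 0],
  [0, 0, 0, 0, 0],
  [0, 0, 0, 0, 0],
])

```text
time: 11.3
eef_pos: [0.5256, -0.2183, 0.0943]
tcp_rot: [-0.509, -0.491, 0.509, -0.491]
contact_force: [-3.2, 2.1, 9.0]
opening: 0.15
```

Contact is at z 0.0943, exactly where it should be, with 9 N. I'll sweep a circle of radius 6 mm.

Request:
drive_tool([
  [0, -0.1, -0.15, 0, 0],
  [0, -0.1, -0.15, 0, 0],
  [0, 0, 0, 0, 0],
])

```text
time: 11.6
eef_pos: [0.5249, -0.2167, 0.0943]
tcp_rot: [-0.509, -0.489, 0.509, -0.493]
contact_force: [-0.8, -2.7, 6.0]
opening: 0.149
```

Request:
drive_tool([
  [0, -0.12, -0.1, 0, 0],
  [0, -0.12, -0.1, 0, 0],
  [0, 0, 0, 0, 0],
])

```text
time: 11.9
eef_pos: [0.5229, -0.2147, 0.0943]
tcp_rot: [0.509, 0.489, -0.509, 0.493]
contact_force: [1.5, -3.0, 4.6]
opening: 0.147
```

Request:
drive_tool([
  [0, -0.15, -0.04, 0, 0],
  [0, -0.15, -0.04, 0, 0],
  [0, 0, 0, 0, 0],
])

```text
time: 12.2
eef_pos: [0.5202, -0.2135, 0.0943]
tcp_rot: [0.509, 0.489, -0.508, 0.493]
contact_force: [2.0, -3.3, 5.4]
opening: 0.147
```

Request:
drive_tool([
  [0, -0.17, -0.02, 0, 0],
  [0, -0.17, 0.0, 0, 0],
  [0, 0, 0, 0, 0],
])

```text
time: 12.5
eef_pos: [0.517, -0.2128, 0.0943]
tcp_rot: [0.51, 0.489, -0.508, 0.493]
contact_force: [2.9, -1.1, 5.6]
opening: 0.148
```

Request:
drive_tool([
  [0, -0.15, 0.1, 0, 0],
  [0, -0.14, 0.12, 0, 0],
  [0, 0, 0, 0, 0],
])

```text
time: 12.8
eef_pos: [0.5142, -0.2136, 0.0943]
tcp_rot: [0.511, 0.489, -0.507, 0.492]
contact_force: [3.4, 1.3, 6.8]
opening: 0.148
```

Request:
drive_tool([
  [0, -0.08, 0.16, 0, 0],
  [0, -0.05, 0.17, 0, 0],
  [0, 0, 0, 0, 0],
])

```text
time: 13.1
eef_pos: [0.5122, -0.2155, 0.0942]
tcp_rot: [0.511, 0.49, -0.507, 0.491]
contact_force: [2.5, 5.3, 9.8]
opening: 0.147
```

Request:
drive_tool([
  [0, 0.0, 0.16, 0, 0],
  [0, 0.03, 0.16, 0, 0],
  [0, 0, 0, 0, 0],
])

```text
time: 13.4
eef_pos: [0.5117, -0.2178, 0.0941]
tcp_rot: [0.511, 0.492, -0.507, 0.489]
contact_force: [0.1, 7.8, 11.7]
opening: 0.148
```

Request:
drive_tool([
  [0, 0.08, 0.15, 0, 0],
  [0, 0.1, 0.13, 0, 0],
  [0, 0, 0, 0, 0],
])

```text
time: 13.7
eef_pos: [0.5128, -0.2201, 0.094]
tcp_rot: [0.511, 0.493, -0.507, 0.489]
contact_force: [-0.9, 7.2, 14.9]
opening: 0.146
```

Request:
drive_tool([
  [0, 0.14, 0.1, 0, 0],
  [0, 0.15, 0.07, 0, 0],
  [0, 0, 0, 0, 0],
])

```text
time: 14.0
eef_pos: [0.5145, -0.2214, 0.0937]
tcp_rot: [0.51, 0.494, -0.508, 0.487]
contact_force: [-3.2, 8.1, 12.8]
opening: 0.146
```

Run:
```python
from h import *
s,m=st(); p=s["eef_pos"]+m[:,0]*.0543; print("foot",p.round(4),"rel ring mm",((p[:2]-[.5182,-.218])*1000).round(1), "lever torque arm")
```

```text
t 14.0 tcp [ 0.5145 -0.2214  0.0937] yaw -2.11 F [-3.2  8.1 12.8] T [1.81 0.6  0.01] op 0.146 down [-0.004  0.009 -1.   ] q6 -0.56
foot [ 0.5143 -0.2209  0.0394] rel ring mm [-3.9 -2.9] lever torque arm
```

Run:
```python
from h import *
c=read_camera("scene"); w=read_camera("wrist")
a=np.hstack([cv2.resize(c["frame"][90:190,170:280],(550,500),interpolation=2),cv2.resize(w["frame"][150:400,220:345],(250,500))]);cv2.imwrite("pics/p4.png",a[:,:,::-1])
```

```text
(no output)
```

View pics/p4.png

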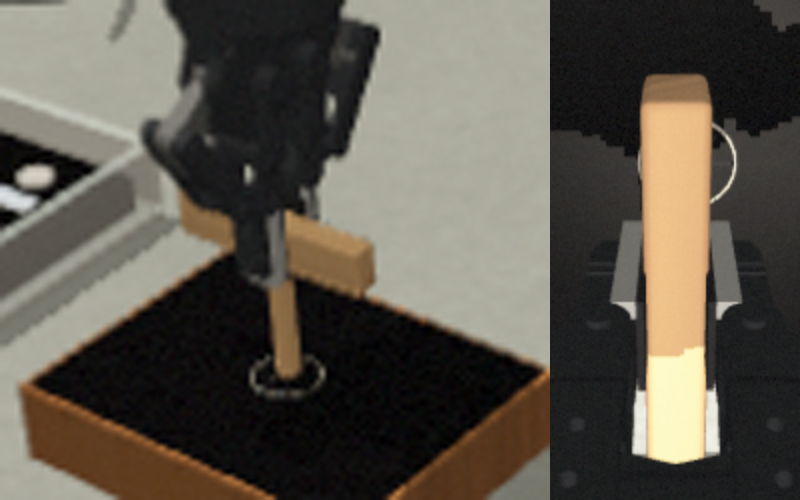

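No real tilt shows: the foot is at about (227.6,165), inside the ring. Normal force has crept up, so I'll ease off 1 mm and see whether the foot stays low.

Request:
drive_tool([
  [-0.1, 0, 0, 0, 0],
  [0, 0, 0, 0, 0],
  [0, 0, 0, 0, 0],
])

```text
time: 14.4
eef_pos: [0.5147, -0.2242, 0.0925]
tcp_rot: [0.509, 0.492, -0.509, 0.49]
contact_force: [1.9, 0.2, 0.8]
opening: 0.152
```

Request:
drive_tool([
  [0, 0.15, 0.05, 0, 0],
  [0, 0.15, 0.0, 0, 0],
  [0, 0, 0, 0, 0],
])

```text
time: 14.7
eef_pos: [0.5169, -0.225, 0.0922]
tcp_rot: [-0.508, -0.492, 0.509, -0.49]
contact_force: [-2.4, 1.5, -0.7]
opening: 0.147
```

Height fell to 0.0922 with no vertical force, so the foot has dropped in. I'll step back the last shift and go down gently.

Request:
drive_tool([
  [0, -0.15, -0.03, 0, 0],
  [0.1, -0.1, 0, 0, 0],
  [0.1, 0, 0, 0, 0],
  [0, 0, 0, 0, 0],
  [0, 0, 0, 0, 0],
])

```text
time: 15.2
eef_pos: [0.5159, -0.225, 0.0916]
tcp_rot: [0.509, 0.491, -0.509, 0.491]
contact_force: [0.7, 3.1, 0.9]
opening: 0.148
```

Request:
drive_tool([
  [0.1, 0, 0, 0, 0],
  [0.1, 0, 0, 0, 0],
  [0, 0, 0, 0, 0],
  [0, 0, 0, 0, 0],
])

```text
time: 15.6
eef_pos: [0.5157, -0.225, 0.0894]
tcp_rot: [0.509, 0.491, -0.509, 0.491]
contact_force: [1.9, 4.1, 2.1]
opening: 0.152
```

Run:
```python
from h import *
s,m=st(); p=s["eef_pos"]+m[:,0]*.0543; print("foot",p.round(4),"rel ring mm",((p[:2]-[.5182,-.218])*1000).round(1))
```

```text
t 15.6 tcp [ 0.5157 -0.225   0.0894] yaw -2.04 F [1.9 4.1 2.1] T [ 0.87 -0.39  0.01] op 0.152 down [ 0.001  0.    -1.   ] q6 -0.56
foot [ 0.5158 -0.225   0.0351] rel ring mm [-2.4 -7. ]
```

Request:
drive_tool([
  [0.1, 0.02, -0.05, 0, 0],
  [0.2, 0.02, -0.05, 0, 0],
  [0.2, 0, 0, 0, 0],
  [0.2, 0, 0, 0, 0],
  [0, 0, 0, 0, 0],
  [0, 0, 0, 0, 0],
])

```text
time: 16.2
eef_pos: [0.5156, -0.2243, 0.0818]
tcp_rot: [-0.509, -0.491, 0.509, -0.491]
contact_force: [0.9, 0.7, -1.3]
opening: 0.146
```

Request:
drive_tool([
  [0.2, 0, 0, 0, 0],
  [0.2, 0, 0, 0, 0],
  [0, 0, 0, 0, 0],
  [0, 0, 0, 0, 0],
])

```text
time: 16.6
eef_pos: [0.5157, -0.2243, 0.0781]
tcp_rot: [-0.509, -0.491, 0.509, -0.491]
contact_force: [0.1, -0.1, -1.4]
opening: 0.145
```

Request:
drive_tool([
  [0.2, 0, 0, 0.4, 0],
  [0.2, 0, 0, 0, 0],
  [0.1, 0, 0, 0, 0],
  [0.1, 0, 0, 0, 0],
  [0, 0, 0, 0, 0],
  [0, 0, 0, 0, 0],
])

```text
time: 17.2
eef_pos: [0.5159, -0.2243, 0.0723]
tcp_rot: [-0.51, -0.489, 0.511, -0.489]
contact_force: [0.5, 0.2, -0.5]
opening: 0.151
```

Request:
drive_tool([
  [0.1, 0, 0, 0, 0],
  [0.1, 0, 0, 0, 0],
  [0.1, 0, 0, 0, 0],
  [0, 0, 0, 0, 0],
  [0, 0, 0, 0, 0],
])

```text
time: 17.7
eef_pos: [0.5162, -0.2244, 0.0703]
tcp_rot: [-0.51, -0.489, 0.51, -0.489]
contact_force: [-2.2, 0.8, 5.9]
opening: 0.152
```

Run:
```python
from h import *
st()
t=read_camera("top"); save(t,"t5.png"); w=read_camera("wrist")
a=np.hstack([cv2.resize(t["frame"][200:310,320:440],(480,440),interpolation=2),cv2.resize(w["frame"][100:400,180:380],(293,440))]);cv2.imwrite("pics/p5.png",a[:,:,::-1])
```

```text
t 17.7 tcp [ 0.5162 -0.2244  0.0703] yaw -2.42 F [-2.2  0.8  5.9] T [ 0.2   0.5  -0.03] op 0.152 down [ 0. -0. -1.] q6 -0.55
```

It is fully home: z 0.0703 with 6 N, upright, at yaw -2.4°. I'll relieve the press, release and withdraw straight up.

Request:
drive_tool([
  [-0.1, 0, 0, 0, 0],
  [0, 0, 0, 0, 0.1],
  [0, 0, 0, 0, 0.2],
  [0, 0, 0, 0, 0.3],
  [0, 0, 0, 0, 0.5],
  [0, 0, 0, 0, 0.6],
  [0, 0, 0, 0, 0.6],
  [0, 0, 0, 0, 0.6],
])

```text
time: 18.6
eef_pos: [0.516, -0.2242, 0.0703]
tcp_rot: [0.51, 0.489, -0.51, 0.489]
contact_force: [-0.3, 0.1, 0.6]
opening: 0.604
```

Request:
drive_tool([
  [-1, 0, 0, 0, 0.6],
  [-2, 0, 0, 0, 0.6],
  [-3, 0, 0, 0, 0.6],
  [-3, 0, 0, 0, 0.6],
  [-3, 0, 0, 0, 0.6],
  [-3, 0, 0, 0, 0.6],
  [0, 0, 0, 0, 0.6],
  [0, 0, 0, 0, 0.6],
])

```text
time: 19.4
eef_pos: [0.5163, -0.2244, 0.2217]
tcp_rot: [0.511, 0.488, -0.51, 0.49]
contact_force: [-0.5, -0.7, -1.1]
opening: 0.601
```

Request:
drive_tool([
  [0, -3, 3, 0, 0.6],
  [0, -3, 3, 0, 0.6],
  [0, -2, 3, 0, 0.6],
  [0, 0, 3, 0, 0.6],
  [0, 0, 3, 0, 0.6],
  [0, 0, 3, 0, 0.6],
  [0, 0, 0, 0, 0.6],
])

```text
time: 20.1
eef_pos: [0.4271, -0.403, 0.2183]
tcp_rot: [-0.511, -0.489, 0.511, -0.488]
contact_force: [0.1, 0.7, -0.3]
opening: 0.597
```

Run:
```python
from h import *
st()
t=read_camera("top"); c=read_camera("scene")
f=t["frame"];hsv=cv2.cvtColor(f,cv2.COLOR_RGB2HSV)
z=((hsv[:,:,0]>14)&(hsv[:,:,0]<35)&(hsv[:,:,1]>50)&(hsv[:,:,2]>80)).astype(np.uint8)
q=np.zeros_like(z);q[215:300,335:425]=z[215:300,335:425]
b=max(cv2.findContours(q,0,1)[0],key=cv2.contourArea);r=cv2.minAreaRect(b);P=onplane(t,cv2.boxPoints(r),.098)
print(r,P.mean(0),[np.degrees(np.arctan2(*(P[i+1]-P[i])[1::-1]))%180 for i in range(2)])
a=np.vstack([cv2.resize(f[200:310,130:440],(620,220),interpolation=2),cv2.resize(c["frame"][80:280,160:470],(620,380)) ]);cv2.imwrite("pics/p6.png",a[:,:,::-1])
```

```text
t 20.1 tcp [ 0.4271 -0.403   0.2183] yaw -2.62 F [ 0.1  0.7 -0.3] T [-0.01 -0.04 -0.06] op 0.597 down [-0.002  0.002 -1.   ] q6 -0.88
((388.9683532714844, 257.6651611328125), (48.32619094848633, 7.515294075012207), 2.726311206817627) [ 0.51558091 -0.22426211  0.098     ] [np.float64(176.405379456848), np.float64(87.32049636090831)]
```

View pics/p6.png

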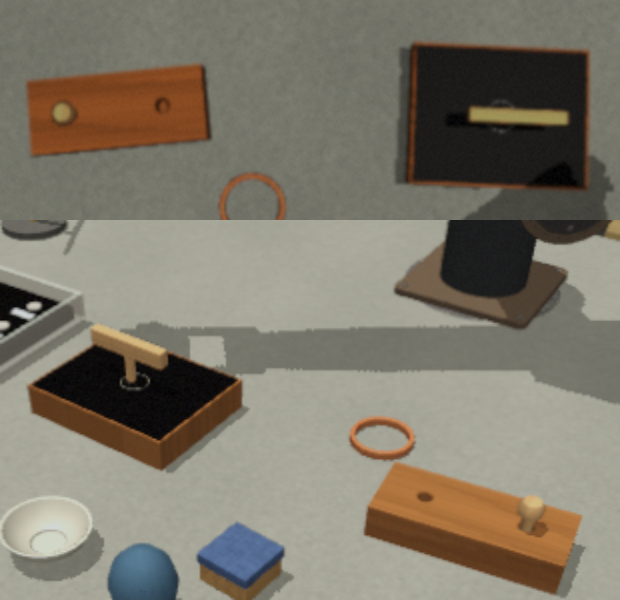

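The stand is upright in the plinth, with its bar centre at (0.5156,-0.2243) and bar yaw 87.3° against the plinth's 87.5°. The pin is still in the rack.

```bash
python3 -c "
from plant import sign_off
print(sign_off())"
```

```text
the job is handed in; nothing more can be done
None
```

I moved the T-bar stand from the rack to the plinth, planted it upright in the hidden hole, and handed the job in at about 20 s.

- **Search:** I swept a circle of about 6 mm radius around the ring's centre. The foot dropped in about 7 mm from the centre.
- **Force:** I saw mostly 5 to 10 N while searching, rising briefly to about 15 N vertical and 8 N sideways. That is above the 5 to 10 N advised, but well under the 45 N that spoils the wood. I eased off 1 mm, and the foot then dropped in. I read force only at the end of each move, so a short peak in between would not show.
- **Seating:** The tool stopped at the height expected for the hole's floor (TCP z 0.0703) with 6 N and no tilt.
- **Alignment:** After release, the top camera put the bar at 87.3°, against about 87.5° for the plinth's long sides.
- **Other goods:** The knob-topped pin is still in its rack hole, and the bangle, bowl and ring box in the last picture look unmoved. I did not re-measure the others. The gripper is clear of everything.

None of the checks failed. The one disagreement was about 3 mm between the top and wrist cameras on the bar's first position; I used a value between the two, and it did not affect the grasp.

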